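# Put three grow bottles at their right stations

## Robot

A 6-joint arm with a two-finger parallel gripper is mounted at the origin on the work surface. World frame = base frame: x ahead of the robot, y to its left, z up, the work surface at z = 0. Lengths are in mm, angles in rad, forces in N, time in s.
With the tool pointing down it reaches from about 300 to 1000 mm from the base axis. Payload 5.1 kg.
Tool frame: the origin (TCP) lies at the very end of the fingers, on their centre line; the grasp point (between the pads) lies ctrl.hold_point_z behind it (ctrl.hold_point_z is the distance from the TCP to the grasp point, in mm); z points along the fingers, y is the direction in which the jaws open and shut (so a half turn about z gives the same grasp; the last joint's range is limited). The gripper opens to 95 mm and grips with 3 to 60 N. Pads are 20 mm wide; open, the fingers measure 119 mm over their backs; the gripper's body (75 mm by 180 mm) begins 59 mm behind the grasp point.
Start: joints at [-1.207, 0.124, 1.65, -0, 1.367, -0.083], TCP at [280.821, -586.195, 193.356] pointing down, gripper open.
Joint ranges: [-2.61, 2.61], [-1.02, 2.33], [0.03, 2.71], [-1.35, 4.49], [0.32, 2.68], [-2.91, 2.91]. Speed limits (rad/s): [2.57, 2.57, 3.14, 3.14, 3.14, 3.14].

## Interface

Orientations are given as a unit quaternion [w, x, y, z].
In Python, from cell import ctrl gives the robot as it stands.
- The arm moves only by the shell command python3 -m jog 'ROWS' [OPENING] [FORCE]. ROWS is JSON, a list of rows, each a list of 6 numbers: the shift along the tool's x, y, z as a fraction of full scale, then the turn, a rotation vector about the tool's x, y, z as a fraction of full scale. A call has 1 to 12 rows; each row is the pose to reach, as a shift and turn from the pose commanded when the call began, along the tool's axes at that moment; what a row does not reach only later rows make up. Full scale, the value 1, is 0.12 m for a shift and 1.5 rad for a turn. A row lasts 1/8 s, in which the tool goes at most 62.5 mm and 10.7 degrees, less where a joint would pass 70% of its speed; a pose out of reach is approached as far as the arm can. A call with a number of a shift or a turn outside -1 to 1 is refused whole. A call with a gripper value outside its range is refused whole. OPENING is the finger opening in mm, from 0 to 95.1, set as the call begins (- or left out, the last holds). The fingers move at their own pace and stop on an object; FORCE is the grip in N (left out, the last holds). Time passes only in rows, so rows that repeat a pose let the fingers close. It gives the time, the measured TCP pose, the force and the opening at its end, in the units of the state.
- ctrl.state(): the state, without advancing time (a new reading comes with each control period).
- ctrl.camera(name): name is "scene" or "side" or "wrist"; returns the picture (400x640x3 uint8, red, green, blue); there is no depth.
- ctrl.camera_model(name): a dict with "intrinsics" (3x3 intrinsics, pixels), "R" (3x3) and "t" (3): a world point X has camera coordinates R X + t. Camera axes: x right, y down, z forward; pixel columns grow to the right and rows downward; lengths in mm; the calibration is good to about 2 mm. A picture is of the moment at which its call begins: read the wrist's pose just before it. camera_model takes no time and is no camera call; for the wrist camera it gives the pose at the moment of the call.
- ctrl.hand_in(): hands the job in, once; it reports no verdict.
The state is a dict: "time_s": time; "qpos": joint angles; "qd": joint speeds; "joint_torque": joint torques, N m; "eef_pos": TCP position; "tcp_rot": TCP orientation; "wrist_force": force on the tool from outside, world axes, zero at the start; "ft_torque": the same for the moment, N m; "opening": finger opening in mm.
Only numpy, scipy, OpenCV 4.12 (cv2) and the standard library are available. Lean on these libraries where they do the work, as an engineer would, in place of code of your own. Each camera call takes 0.05 s, during which the arm holds its last target.

## Task

Three mushroom grow bottles stand at the wrong stations: put the one with the full-grown mushrooms on the scale, the one with the tiny pin mushrooms in the fogger's dish and the capped one on the warming plate, each upright in the middle of its station and set down, not dropped. A station holds only one bottle, so park one on the empty wire stand meanwhile. Leave the punnet and the spray bottle where they stand and do not tip any bottle.

Things in the scene. Friction and masses are not known exactly. Their poses are not given: they have to be found in the camera images.
- grown_bottle: Grow bottle (off-white plastic, about 0.32 kg) with four full-grown brown-capped mushrooms filling its mouth. Round body 74 mm in diameter and 68 mm high, shoulder up to 80 mm, plain round neck 50 mm in diameter from 80 to 114 mm above the foot: the place to grip, from above, any yaw, e.g. centred 103 mm above the foot. The mushrooms stay inside a 48 mm circle over the neck and reach 147 mm above the foot. Origin: centre of the foot; z up. Loose; starts on the warming plate.
- pin_bottle: The same bottle (body 74 mm, neck 50 mm from 80 to 114 mm above the foot) with many tiny pin mushrooms, no wider than a match head or two, barely standing out of its mouth (up to 126 mm above the foot). Origin: centre of the foot; z up. Loose; starts on the scale.
- capped_bottle: The same bottle (body 74 mm, neck 50 mm from 80 to 114 mm above the foot) closed by a white cap 50 mm in diameter, flush with the neck, with a grey round filter patch; the cap reaches 127 mm above the foot. Origin: centre of the foot; z up. Loose; starts in the fogger's dish.
- scale: Bench scale, fixed: grey housing 150 x 124 mm with a dark display strip, square steel weighing platform 112 x 112 mm whose top is 38 mm above the table. Origin: on the table under the centre of the platform; the display lies to its -x. The spot for the full-grown bottle.
- fogger: Fogger, fixed: round white drip dish, inner diameter 112 mm, floor 10 mm above the table, rim 5 mm thick and up to 16 mm, with a white mist unit with a pale blue tank behind it on its +x side (65 to 119 mm from the dish centre, 92 mm wide, 64 mm high). Origin: on the table under the centre of the dish. The spot for the pin bottle.
- warmer: Warming plate, fixed: white housing 154 x 124 mm with a black dial to its -x, square black rubber-topped plate 112 x 112 mm whose top is 22 mm above the table. Origin: on the table under the centre of the black plate. The spot for the capped bottle.
- wire_stand: Empty chromed wire stand, fixed, 124 x 124 mm, flat top of close bars 30 mm above the table. Origin: on the table under its centre. The free spot to park a bottle on.
- punnet: Bystander: slate-grey open punnet 105 x 75 x 42 mm (x, y, z) full of picked mushrooms that reach about 50 mm, 0.25 kg, loose. Origin: centre of its underside.
- spray_bottle: Bystander: white spray bottle with a black trigger head, body 72 mm in diameter, 174 mm tall, 0.5 kg, loose. Origin: centre of its underside.
Mind the look-alikes: they are no part of the job. Leave any yellow look-alike of the pin_bottle alone. What is shaped like the scale but purple is not meant.

How it is judged:
By the outcome, as a careful person would: the job done as asked, in the order asked, and still so for the second after the job is handed in, with the robot touching nothing.
It also fails if it takes over 136 s, if anything falls off the work surface, if the arm or the gripper's body presses on something with over 40 N, if the wrist force passes 120 N, or if a joint passes its speed limit or range.

## Working session

There is one attempt and no reset: what is moved stays moved. The work goes in short steps, Python scripts to look and compute and a shell command to move; the robot and the scene stay as the last step left them, time stands still between calls to the robot, and variables do not carry over. Pictures are saved under pics/ and viewed, and the job is handed in when it is done.

```bash
ls; mkdir -p pics
python3 - <<'E'
from cell import ctrl
import cv2
print(ctrl.state(), ctrl.hold_point_z)
for n in ("scene","side","wrist"):
    m=ctrl.camera_model(n); print(n,m)
    im=ctrl.camera(n); cv2.imwrite(f"pics/{n}0.png",im[:,:,::-1])
E
```

```text
pics
{'time_s': 0.0, 'qpos': array([-1.20659307e+00,  1.24514907e-01,  1.65170663e+00,  1.21545560e-05,
        1.36747294e+00, -8.26160914e-02]), 'qd': array([ 0.00128315,  0.00266584,  0.00184709, -0.00077482,  0.0014292 ,
       -0.00129236]), 'joint_torque': array([-1.42342800e-03, -4.17611790e+01, -3.59932172e+01,  7.75138848e-02,
        4.92962252e-02, -1.69042087e-04]), 'eef_pos': array([ 280.58315062, -585.54881726,  192.0614624 ]), 'tcp_rot': array([-1.04134748e-03,  9.75147421e-01,  2.21554514e-01, -1.41581289e-04]), 'wrist_force': array([-0.03787944,  0.41232828,  1.21846373]), 'ft_torque': array([ 0.0468562 , -0.03326731, -0.03794415]), 'opening': 94.93686145344932} 18.8
scene {'intrinsics': array([[467.6793921 ,   0.        , 317.70038952],
       [  0.        , 467.6793921 , 194.01944202],
       [  0.        ,   0.        ,   1.        ]]), 'R': array([[-0.85736946,  0.51441773,  0.01708808],
       [ 0.37820173,  0.65216535, -0.65699604],
       [-0.34911467, -0.5568256 , -0.75370034]]), 't': array([ 359.50800005, -256.9834864 , 1502.60558929])}
side {'intrinsics': array([[378.44159359,   0.        , 322.67201248],
       [  0.        , 378.44159359, 197.4659141 ],
       [  0.        ,   0.        ,   1.        ]]), 'R': array([[ 0.98409672, -0.17680092,  0.0171777 ],
       [-0.11029854, -0.68399669, -0.7210983 ],
       [ 0.13924033,  0.7077358 , -0.69261979]]), 't': array([-470.265451  ,  188.0114751 , 1123.77536059])}
wrist {'intrinsics': array([[281.28602179,   0.        , 322.03471696],
       [  0.        , 281.28602179, 202.128238  ],
       [  0.        ,   0.        ,   1.        ]]), 'R': array([[ 0.43244826, -0.90165695, -0.00180299],
       [-0.86554528, -0.41568715,  0.27934846],
       [-0.25262596, -0.11924318, -0.9601881 ]]), 't': array([-650.08647648,  -31.72435884,  392.33174923])}
```

View pics/scene0.png

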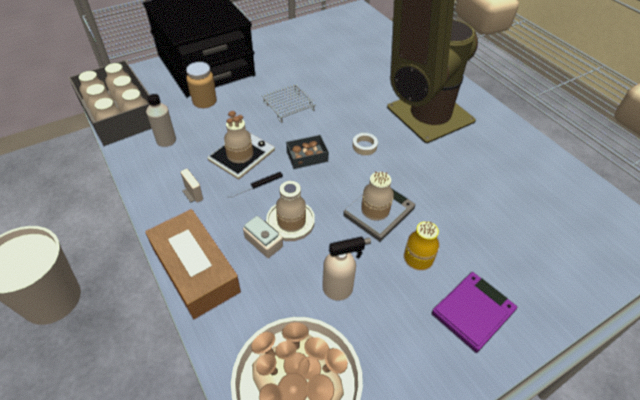

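View pics/side0.png

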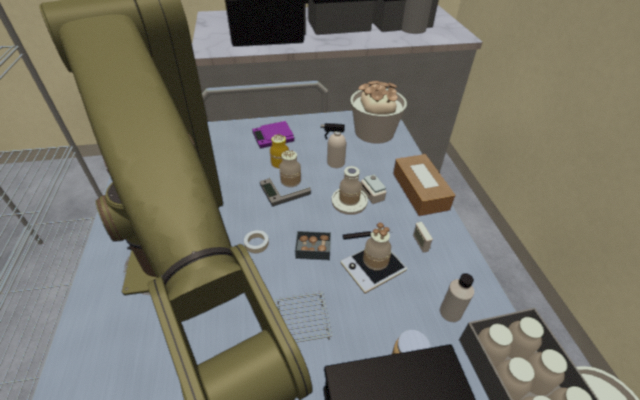

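View pics/wrist0.png

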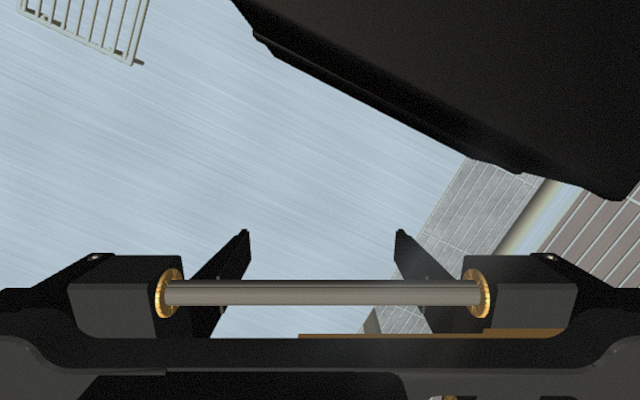

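Run:
```python
import cv2
s=cv2.imread("pics/scene0.png"); c=s[80:280,180:450]; cv2.imwrite("pics/sc_crop.png",cv2.resize(c,None,fx=2.9,fy=2.9,interpolation=cv2.INTER_CUBIC))
s=cv2.imread("pics/side0.png"); c=s[110:350,230:450]; cv2.imwrite("pics/si_crop.png",cv2.resize(c,None,fx=2.5,fy=2.5,interpolation=cv2.INTER_CUBIC))
```

```text
(no output)
```

View pics/sc_crop.png

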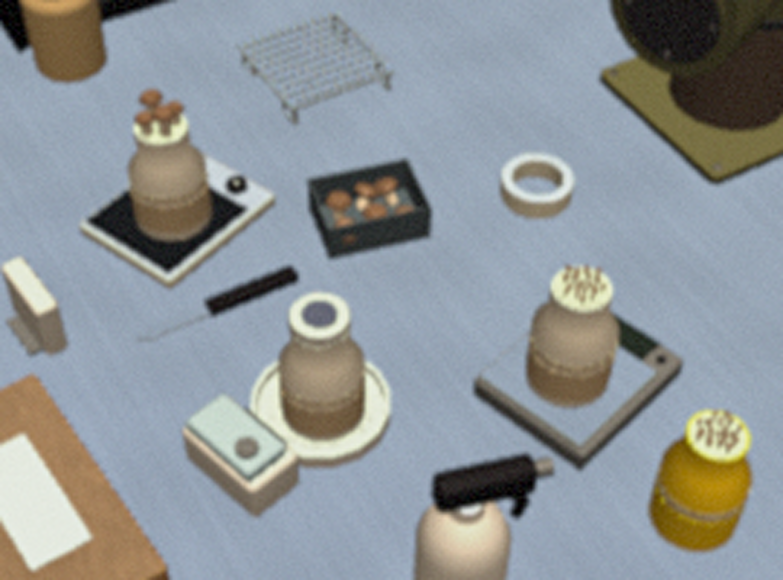

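View pics/si_crop.png

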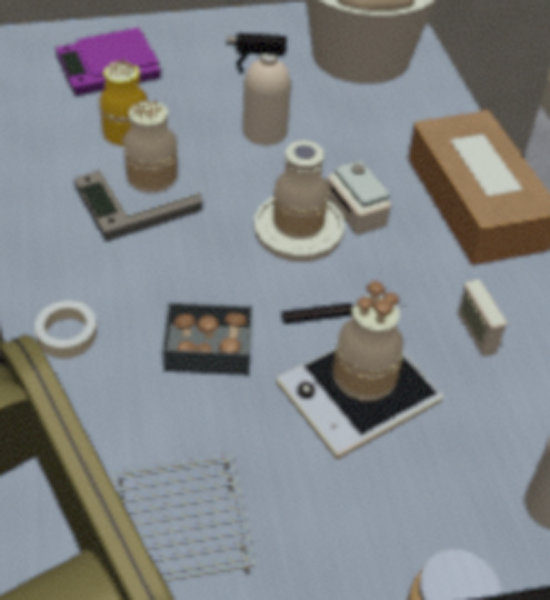

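```bash
cat > h.py <<'E'
import numpy as np
from cell import ctrl
def ray(name,uv,z,m=None):
    m=m or ctrl.camera_model(name); K,R,t=np.array(m["intrinsics"]),np.array(m["R"]),np.array(m["t"])
    c=-R.T@t; d=R.T@np.linalg.solve(K,[uv[0],uv[1],1.]); return c+d*(z-c[2])/d[2]
def proj(name,X,m=None):
    m=m or ctrl.camera_model(name); p=np.array(m["intrinsics"])@(np.array(m["R"])@np.array(X,float)+m["t"]); return p[:2]/p[2]
def tri(a,b):
    A=[];B=[]
    for n,uv in (("scene",a),("side",b)):
        c=ray(n,uv,0);d=ray(n,uv,100)-c;d/=np.linalg.norm(d);P=np.eye(3)-np.outer(d,d);A.append(P);B.append(P@c)
    return np.linalg.lstsq(np.vstack(A),np.hstack(B),rcond=None)[0]
sc=lambda u,v:(180+(u+.5)/2.9-.5,80+(v+.5)/2.9-.5)
si=lambda u,v:(230+(u+.5)/2.5-.5,110+(v+.5)/2.5-.5)
E
python3 - <<'E'
from h import *
np.set_printoptions(precision=1,suppress=True)
for n,a,b,z in [("capped top",(320,313),(304,153),137),("pin mouth",(581,288),(150,113),152),("grown mouth",(161,128),(376,315),136)]:
    print(n,ray("scene",sc(*a),z),ray("side",si(*b),z),tri(sc(*a),si(*b)))
P=lambda n,z,*l:print(n,*[ray("scene",sc(*p),z) for p in l])
Q=lambda n,z,*l:print(n,*[ray("side",si(*p),z) for p in l])
P("stand",30,(240,50),(338,16),(388,72),(290,108)); Q("stand",30,(120,480),(228,460),(250,570))
P("warm plate lbr",22,(90,222),(167,272),(247,207)); Q("warm plate",22,(307,360),(400,345),(437,395),(362,433))
P("dish L,R,bottom rim",16,(250,405),(391,405),(320,462));Q("dish L R",16,(255,222),(345,222),(300,252))
P("scale platform L,B,R",38,(480,378),(580,450),(650,375));Q("scale",38,(202,200),(120,222))
P("punnet top",42,(308,180),(408,160),(430,210),(330,230))
P("spray foot?",174,(487,480));Q("spray",174,(262,43)); Q("spray foot L/R",0,(246,132),(286,132))
P("yellow",114,(718,435));Q("yellow",114,(122,72))
E
```

```text
capped top [596.  163.3 137. ] [598.3 159.7 137. ] [597.2 161.9 135.8]
pin mouth [405.5 257.6 152. ] [409.8 255.1 152. ] [407.9 257.2 151.7]
grown mouth [ 612.1 -111.3  136. ] [ 612.9 -119.5  136. ] [ 612.4 -116.1  132.5]
stand [ 441.3 -308.5   30. ] [ 316.8 -309.6   30. ] [ 319.  -194.2   30. ] [ 439.9 -193.4   30. ]
stand [ 319.  -210.3   30. ] [ 435.6 -205.5   30. ] [ 435.5 -330.6   30. ]
warm plate lbr [ 686.3 -146.3   22. ] [649.4 -47.   22. ] [543.9 -88.8  22. ]
warm plate [553.  -82.4  22. ] [669.6 -78.7  22. ] [ 689.7 -156.4   22. ] [ 589.9 -191.7   22. ]
dish L,R,bottom rim [651.9 130.8  16. ] [545.  193.1  16. ] [628.4 215.5  16. ]
dish L R [539.  165.9  16. ] [662. 146.  16.] [587.3  99.6  16. ]
scale platform L,B,R [471.4 221.2  38. ] [441.5 328.5  38. ] [340.2 293.5  38. ]
scale [470.2 198.1  38. ] [355.  172.5  38. ]
punnet top [482.5 -73.8  42. ] [381.3 -49.7  42. ] [400.2  23.   42. ] [497.8  -1.4  42. ]
spray foot? [585.5 389.3 174. ]
spray [582.7 363.2 174. ]
spray foot L/R [568.  382.3   0. ] [629.7 372.6  -0. ]
yellow [380.4 411.6 114. ]
yellow [384.7 408.8 114. ]
```

```bash
python3 -m jog '[[0,0,-0.3,0,0,0.1],[0,0,-0.6,0,0,0.2],[0,0,-0.9,0,0,0.298],[0,0,-0.9,0,0,0.298]]' 95
python3 - <<'E'
from h import *
print(ray("scene",(190,88),0),ray("scene",(150,10),200),ray("scene",(253,72),0))
E
```

```text
time_s: 0.65
eef_pos: [281.4, -587.6, 305.6]
tcp_rot: [0.003, 1.0, 0.0, 0.001]
wrist_force: [0.1, -0.1, 0.9]
opening: 94.9
[ 614.59559828 -508.5151781     0.        ] [ 642.1550209  -688.55859023  200.        ] [ 3.90882053e+02 -4.87842147e+02 -1.13686838e-13]
```

```bash
python3 -m jog '[[0,-0.3,0,0,0,0],[0,-0.65,0,0,0,0],[0,-1,0,0,0,0]]'; python3 -m jog '[[0.1,-0.33,0,0,0,0],[0.2,-0.66,0,0,0,0],[0.4,-1,0,0,0,0]]' ;python3 -m jog '[[0,-0.3,0,0,0,0],[0,-0.6,0,0,0,0],[0,-0.6,0,0,0,0],[0,-0.6,0,0,0,0]]'
python3 - <<'E'
from h import *
import cv2
m=ctrl.camera_model("wrist");print(-np.array(m["R"]).T@m["t"],m["R"])
im=ctrl.camera("wrist");cv2.imwrite("pics/w1.png",im[:,:,::-1]);import pickle;pickle.dump(m,open("w1.pkl","wb"))
im=ctrl.camera("side");cv2.imwrite("pics/si1.png",im[:,:,::-1])
E
```

```text
time_s: 1.02
eef_pos: [280.4, -464.4, 299.0]
tcp_rot: [-0.002, 1.0, 0.001, -0.001]
wrist_force: [0.3, -0.3, 0.2]
opening: 94.9
time_s: 1.4
eef_pos: [328.4, -344.5, 299.4]
tcp_rot: [-0.001, 1.0, 0.0, -0.001]
wrist_force: [1.0, -0.1, 0.1]
opening: 94.9
time_s: 1.9
eef_pos: [328.7, -274.3, 300.3]
tcp_rot: [-0.0, 1.0, 0.0, -0.001]
wrist_force: [-1.5, -0.9, -0.3]
opening: 95.1
[ 408.68834267 -275.19997876  492.35884545] [[ 9.86590590e-04 -9.99999130e-01 -8.75425669e-04]
 [-9.59834073e-01 -1.19257875e-03  2.80565733e-01]
 [-2.80566533e-01  5.63459874e-04 -9.59834414e-01]]
```

View pics/w1.png

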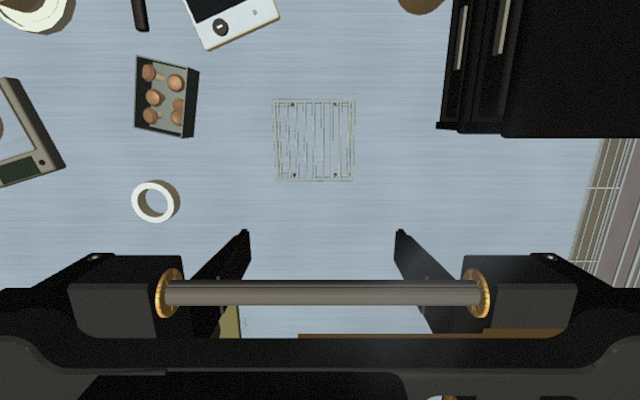

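View pics/si1.png

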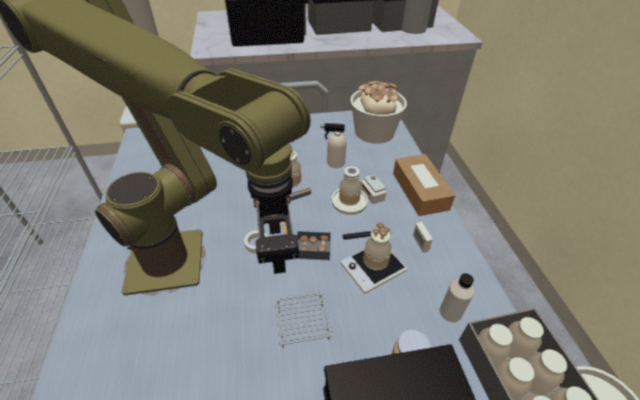

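Run:
```python
from h import *
import pickle;m=pickle.load(open("w1.pkl","rb"));np.set_printoptions(precision=1,suppress=True)
p=[ray("w",c,29,m) for c in [(275,99),(354,98),(354,180),(274,181)]];print(p,np.mean(p,axis=0))
q=[ray("side",c,29) for c in [(278,298),(322,294),(329,338),(282,344)]];print(q,np.mean(q,axis=0))
p=[ray("w",c,22,m) for c in [(209,50),(279,15)]];print(p)
```

```text
[array([ 439.7, -201.8,   29. ]), array([ 441.3, -324.3,   29. ]), array([ 312. , -328.5,   29. ]), array([ 310.1, -194.2,   29. ])] [ 375.8 -262.2   29. ]
[array([ 320.8, -198.8,   29. ]), array([ 438.5, -206.3,   29. ]), array([ 433.8, -330.6,   29. ]), array([ 318.6, -326.3,   29. ])] [ 377.9 -265.5   29. ]
[array([ 509.5, -104.6,   22. ]), array([ 555.5, -211.9,   22. ])]
```

```bash
python3 -m jog '[[0.25,-0.22,0,0,0,0],[0.5,-0.44,0,0,0,0],[0.75,-0.66,0,0,0,0]]'; python3 -m jog '[[0.25,-0.22,0,0,0,0],[0.5,-0.44,0,0,0,0],[0.75,-0.66,0,0,0,0],[0.75,-0.66,0,0,0,0],[0.75,-0.66,0,0,0,0]]'
python3 - <<'E'
from h import *
import cv2
m=ctrl.camera_model("wrist");print(-np.array(m["R"]).T@m["t"])
im=ctrl.camera("wrist");cv2.imwrite("pics/w2.png",im[:,:,::-1]);import pickle;pickle.dump(m,open("w2.pkl","wb"))
E
```

```text
time_s: 2.38
eef_pos: [419.7, -195.2, 300.9]
tcp_rot: [-0.0, 1.0, -0.001, -0.0]
wrist_force: [0.0, -0.1, -0.3]
opening: 94.9
time_s: 3.0
eef_pos: [508.7, -116.6, 300.8]
tcp_rot: [0.0, 1.0, -0.0, -0.001]
wrist_force: [-0.0, 0.1, 0.3]
opening: 95.1
[ 588.82397491 -117.48327622  492.83090842]
```

View pics/w2.png

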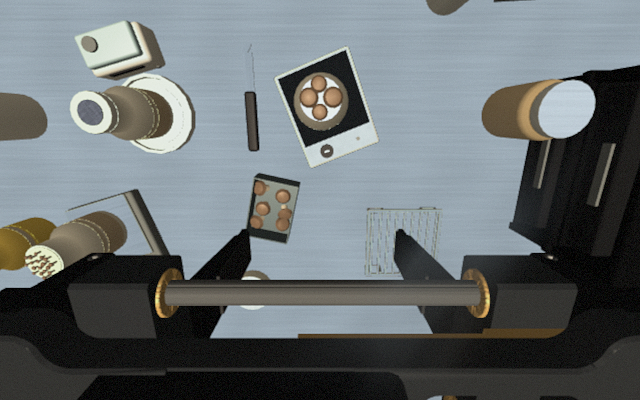

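Run:
```python
import cv2
s=cv2.imread("pics/w2.png"); a=cv2.resize(s[40:180,260:400],None,fx=4,fy=4,interpolation=cv2.INTER_CUBIC)
cv2.imwrite("pics/w2a.png",a)
b=cv2.resize(s[10:170,60:220],None,fx=3.5,fy=3.5,interpolation=cv2.INTER_CUBIC)
cv2.imwrite("pics/w2b.png",b)
```

```text
(no output)
```

View pics/w2a.png

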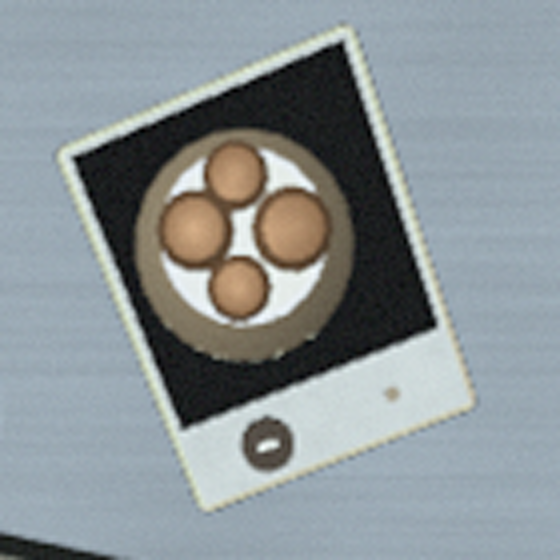

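View pics/w2b.png

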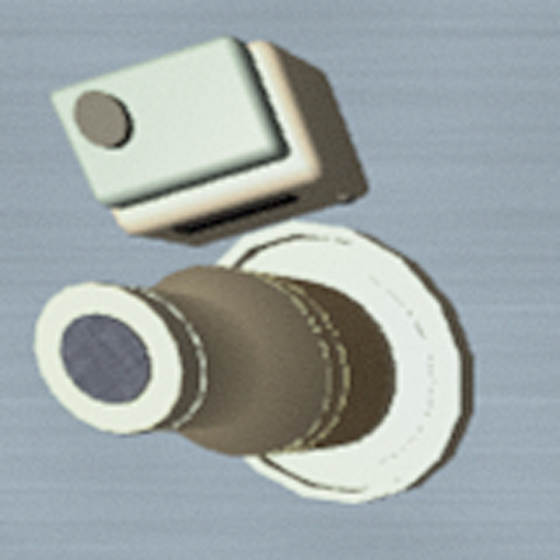

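Run:
```python
from h import *
import pickle;m=pickle.load(open("w2.pkl","rb"));np.set_printoptions(precision=1,suppress=True)
f=lambda u,v:(260+(u+.5)/4-.5,40+(v+.5)/4-.5)
p=[ray("w",f(*c),22,m) for c in [(75,155),(345,42),(436,325),(183,427)]];print(p,np.mean(p,axis=0),[np.linalg.norm(p[i]-p[i-1]) for i in range(4)])
print(ray("w",f(244,234),136,m),ray("w",f(160,234),136,m),ray("w",f(328,234),136,m))
print("body",ray("w",f(244,245),90,m))
```

```text
[array([650.3, -50. ,  22. ]), array([ 689.6, -153.3,   22. ]), array([ 587.2, -192.3,   22. ]), array([546.8, -89.9,  22. ])] [ 618.5 -121.4   22. ] [np.float64(110.93676515929918), np.float64(110.5704977636818), np.float64(109.54342847807965), np.float64(110.06004175994049)]
[ 613.7 -115.8  136. ] [613.7 -90.7 136. ] [ 613.7 -140.8  136. ]
body [ 613.4 -115.5   90. ]
```

```bash
python3 -m jog '[[0.3,0,0,0,0,0],[0.6,0,0.1,0,0,0],[0.875,-0.005,0.3,0,0,0],[0.875,-0.005,0.6,0,0,0],[0.875,-0.005,0.6,0,0,0],[0.875,-0.005,0.6,0,0,0]]'
```

```text
time_s: 3.8
eef_pos: [614.0, -116.2, 230.9]
tcp_rot: [0.0, 1.0, -0.001, 0.001]
wrist_force: [0.0, -0.1, 1.0]
opening: 95.0
```

Good: descend 125 mm to TCP z≈106 (1.04 scale, in two calls) and grip.

```bash
python3 -m jog '[[0,0,0.2,0,0,0],[0,0,0.4,0,0,0],[0,0,0.6,0,0,0],[0,0,0.8,0,0,0],[0,0,0.95,0,0,0],[0,0,1,0,0,0],[0,0,1,0,0,0]]'; python3 -m jog '[[0,0,0.04,0,0,0],[0,0,0.04,0,0,0],[0,0,0.04,0,0,0],[0,0,0.04,0,0,0],[0,0,0.04,0,0,0],[0,0,0.04,0,0,0],[0,0,0.04,0,0,0],[0,0,0.04,0,0,0]]' 30 20
```

```text
time_s: 4.68
eef_pos: [614.2, -115.4, 110.0]
tcp_rot: [0.0, 1.0, -0.0, 0.0]
wrist_force: [-0.3, 0.0, 0.2]
opening: 95.3
time_s: 5.68
eef_pos: [614.0, -115.2, 104.7]
tcp_rot: [-0.0, 1.0, -0.0, 0.0]
wrist_force: [0.6, 0.9, 0.5]
opening: 49.3
```

```bash
python3 -m jog '[[0,0,-0.08,0,0,0],[0,0,-0.25,0,0,0],[0,0,-0.45,0,0,0],[0,0,-0.65,0,0,0],[-0.1,0.06,-0.75,0,0,0],[-0.3,0.18,-0.8,0,0,0],[-0.5,0.31,-0.8,0,0,0],[-0.7,0.43,-0.8,0,0,0],[-0.9,0.55,-0.8,0,0,0]]'
python3 -m jog '[[-0.2,0.12,0,0,0,0],[-0.4,0.24,0,0,0,0],[-0.6,0.36,0,0,0,0],[-0.8,0.49,0,0,0,0],[-0.95,0.58,0,0,0,0],[-1,0.61,0,0,0,0],[-1,0.61,0,0,0,0]]'
```

```text
time_s: 6.8
eef_pos: [504.0, -181.9, 200.5]
tcp_rot: [0.0, 1.0, -0.0, -0.0]
wrist_force: [-0.5, 0.4, -3.9]
opening: 49.4
time_s: 7.68
eef_pos: [385.5, -254.4, 200.6]
tcp_rot: [-0.0, 1.0, -0.001, 0.0]
wrist_force: [0.9, 0.7, -3.2]
opening: 49.6
```

```bash
python3 -m jog '[[-0.04,0.03,0.1,0,0,0],[-0.07,0.055,0.25,0,0,0],[-0.07,0.055,0.4,0,0,0],[-0.07,0.055,0.52,0,0,0],[-0.07,0.055,0.6,0,0,0],[-0.07,0.055,0.65,0,0,0],[-0.07,0.055,0.68,0,0,0],[-0.07,0.055,0.69,0,0,0],[-0.07,0.055,0.69,0,0,0]]'
```

```text
time_s: 8.8
eef_pos: [377.7, -261.2, 118.2]
tcp_rot: [0.0, 1.0, -0.0, 0.0]
wrist_force: [-0.1, -0.1, -2.8]
opening: 49.1
```

```bash
python3 -m jog '[[0,0,0.01,0,0,0],[0,0,0.02,0,0,0],[0,0,0.03,0,0,0],[0,0,0.03,0,0,0]]'
```

```text
time_s: 9.3
eef_pos: [377.4, -260.9, 114.0]
tcp_rot: [-0.0, 1.0, -0.0, -0.0]
wrist_force: [0.3, -0.8, -2.3]
opening: 49.7
```

```bash
python3 -m jog '[[0,0,0.01,0,0,0],[0,0,0.015,0,0,0],[0,0,0.015,0,0,0]]'
```

```text
time_s: 9.68
eef_pos: [377.6, -261.0, 112.7]
tcp_rot: [0.0, 1.0, -0.0, 0.0]
wrist_force: [-0.8, 0.2, -1.4]
opening: 49.4
```

```bash
python3 -m jog '[[0,0,0.01,0,0,0],[0,0,0.01,0,0,0],[0,0,0.01,0,0,0]]'
```

```text
time_s: 10.05
eef_pos: [378.0, -261.2, 112.7]
tcp_rot: [0.0, 1.0, -0.0, 0.0]
wrist_force: [-2.6, 2.7, 4.6]
opening: 49.2
```

```bash
python3 -m jog '[[0,0,0,0,0,0],[0,0,0,0,0,0],[0,0,0,0,0,0],[0,0,0,0,0,0]]' 85; python3 -m jog '[[0,0,-0.15,0,0,0],[0,0,-0.4,0,0,0],[0,0,-0.7,0,0,0],[0,0,-1,0,0,0],[0,0,-1,0,0,0]]'
python3 -m jog '[[0.2,-0.33,-0.2,0,0,0],[0.4,-0.66,-0.4,0,0,0],[0.6,-1,-0.6,0,0,0]]'
python3 -m jog '[[0.15,-0.33,0,0,0,0],[0.3,-0.66,0,0,0,0],[0.45,-1,0,0,0,0]]'
python3 -m jog '[[0.0,-0.33,0,0,0,0],[0.0,-0.66,0,0,0,0],[0.0,-1,0,0,0,0],[0.0,-1,0,0,0,0],[0.0,-1,0,0,0,0]]'
python3 - <<'E'
from h import *
import cv2
m=ctrl.camera_model("wrist");print(-np.array(m["R"]).T@m["t"])
im=ctrl.camera("wrist");cv2.imwrite("pics/w3.png",im[:,:,::-1]);import pickle;pickle.dump(m,open("w3.pkl","wb"))
im=ctrl.camera("side");cv2.imwrite("pics/si3.png",im[:,:,::-1])
E
```

```text
time_s: 10.55
eef_pos: [377.5, -261.0, 111.0]
tcp_rot: [-0.0, 1.0, -0.0, -0.0]
wrist_force: [0.1, 0.4, -0.2]
opening: 82.3
time_s: 11.18
eef_pos: [379.3, -262.5, 236.3]
tcp_rot: [0.003, 1.0, -0.0, 0.003]
wrist_force: [0.2, 0.6, 0.2]
opening: 85.0
time_s: 11.55
eef_pos: [449.6, -139.8, 303.2]
tcp_rot: [-0.0, 1.0, -0.0, -0.0]
wrist_force: [0.5, 0.1, 0.1]
opening: 85.0
time_s: 11.92
eef_pos: [503.6, -19.6, 302.4]
tcp_rot: [-0.0, 1.0, -0.0, -0.001]
wrist_force: [0.2, -0.0, 0.2]
opening: 84.9
time_s: 12.55
eef_pos: [503.3, 98.6, 302.6]
tcp_rot: [0.0, 1.0, 0.0, -0.0]
wrist_force: [0.2, 0.6, 0.2]
opening: 85.3
[583.30472476  97.95323371 494.67480985]
```

View pics/w3.png

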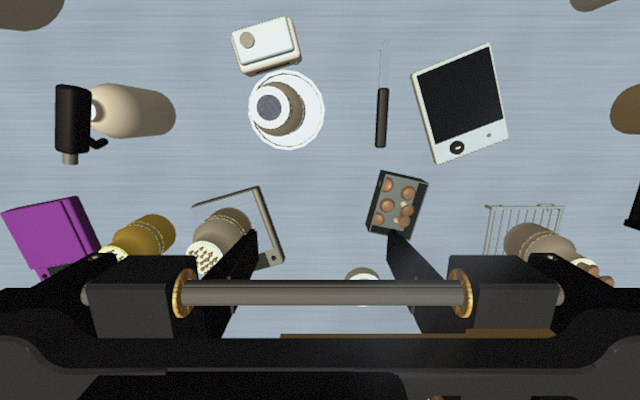

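View pics/si3.png

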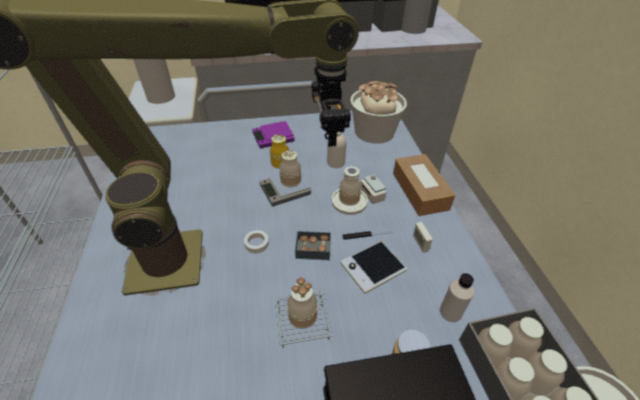

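Run:
```python
import cv2
s=cv2.imread("pics/w3.png"); a=cv2.resize(s[40:180,400:520],None,fx=4,fy=4,interpolation=cv2.INTER_CUBIC)
b=cv2.resize(s[40:180,220:340],None,fx=4,fy=4,interpolation=cv2.INTER_CUBIC)
cv2.imwrite("pics/w3ab.png",cv2.hconcat([b[:,:400],a[:,:400]]))
```

```text
(no output)
```

View pics/w3ab.png

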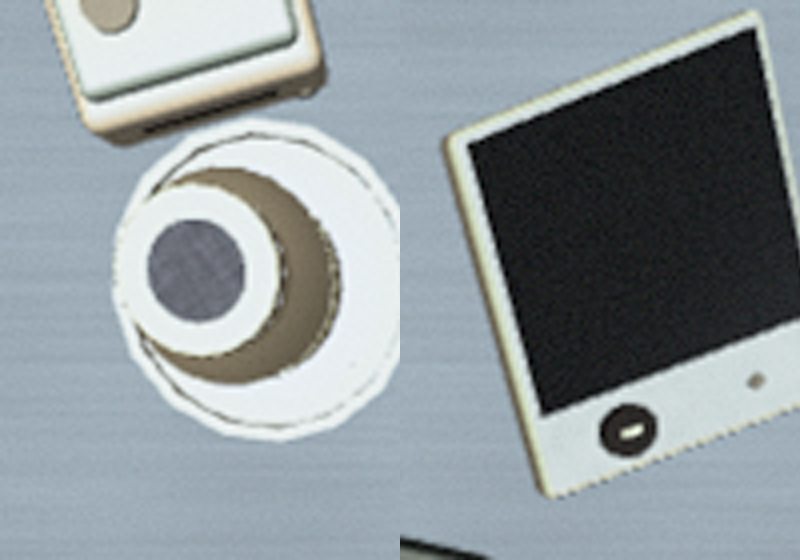

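Run:
```python
from h import *
import pickle,cv2;m=pickle.load(open("w3.pkl","rb"));np.set_printoptions(precision=1,suppress=True)
f=lambda u,v,x0:(x0+(u+.5)/4-.5,40+(v+.5)/4-.5)
p=[ray("w",f(*c,400),22,m) for c in [(70,147),(357,30),(142,413)]];print(p,(p[1]+p[2])/2)
print("cap",ray("w",f(197,270,220),137,m),ray("w",f(113,270,220),137,m),ray("w",f(280,270,220),137,m))
s=cv2.imread("pics/w3.png");hsv=cv2.cvtColor(s,cv2.COLOR_BGR2HSV)
# dish: white (low sat), bright
M=((hsv[:,:,1]<35)&(hsv[:,:,2]>190)).astype(np.uint8)
M[:76]=0;M[:,:240]=0;M[:,335:]=0;M[160:]=0
pts=cv2.findNonZero(M);h=cv2.convexHull(pts);print(cv2.boundingRect(h),cv2.minEnclosingCircle(h))
P=np.array([ray("w",q[0],16,m)[:2] for q in h]);A=np.c_[2*P,np.ones(len(P))];x=np.linalg.lstsq(A,(P**2).sum(1),rcond=None)[0];print("dish",x[:2],np.sqrt(x[2]+x[0]**2+x[1]**2),np.linalg.norm(P-x[:2],axis=1))
```

```text
[array([648.1, -49.5,  22. ]), array([ 688.8, -153.8,   22. ]), array([547.1, -88.8,  22. ])] [ 617.9 -121.3   22. ]
cap [598.1 161.9 137. ] [598.1 187.2 137. ] [598.1 136.9 137. ]
(245, 76, 90, 75) ((290.71014404296875, 116.26158142089844), 48.678550720214844)
dish [595.4 147.9] 69.44143696063234 [74.5 69.5 82.3 60.8 61.1 62.5 64.2 84.  71.6 70.4 70.4 68.5 67.6 59.5]
```

```bash
python3 -m jog '[[0.3,-0.2,0,0,0,0],[0.6,-0.4,0.1,0,0,0],[0.79,-0.53,0.3,0,0,0],[0.79,-0.53,0.6,0,0,0],[0.79,-0.53,0.8,0,0,0],[0.79,-0.53,0.8,0,0,0],[0.79,-0.53,0.8,0,0,0]]' 95
```

```text
time_s: 13.52
eef_pos: [599.1, 161.9, 208.5]
tcp_rot: [-0.0, 1.0, -0.001, 0.001]
wrist_force: [0.8, -0.3, -0.3]
opening: 94.9
```

```bash
python3 -m jog '[[-0.008,0,0.2,0,0,0],[-0.008,0,0.4,0,0,0],[-0.008,0,0.6,0,0,0],[-0.008,0,0.8,0,0,0],[-0.008,0,0.92,0,0,0],[-0.008,0,0.95,0,0,0],[-0.008,0,0.95,0,0,0]]'; python3 -m jog '[[0,0,0,0,0,0],[0,0,0,0,0,0],[0,0,0,0,0,0],[0,0,0,0,0,0],[0,0,0,0,0,0],[0,0,0,0,0,0],[0,0,0,0,0,0]]' 30 20
```

```text
time_s: 14.4
eef_pos: [598.1, 162.6, 94.2]
tcp_rot: [-0.0, 1.0, -0.0, 0.001]
wrist_force: [0.5, -0.7, -0.1]
opening: 94.6
time_s: 15.28
eef_pos: [597.4, 162.6, 93.1]
tcp_rot: [-0.0, 1.0, -0.0, -0.0]
wrist_force: [0.7, 1.0, -0.2]
opening: 49.4
```

```bash
python3 -m jog '[[0,0,-0.08,0,0,0],[0,0,-0.25,0,0,0],[0,0,-0.45,0,0,0],[0,0,-0.65,0,0,0],[0,0.06,-0.75,0,0,0],[0,0.2,-0.8,0,0,0],[0,0.4,-0.8,0,0,0],[0,0.65,-0.8,0,0,0],[0,0.9,-0.8,0,0,0]]'
python3 -m jog '[[0.05,0.25,0,0,0,0],[0.1,0.5,0,0,0,0],[0.15,0.75,0,0,0,0],[0.17,0.95,0,0,0,0],[0.17,1,0,0,0,0],[0.17,1,0,0,0,0],[0.17,1,0,0,0,0]]'
```

```text
time_s: 16.4
eef_pos: [596.5, 52.5, 188.1]
tcp_rot: [0.0, 1.0, -0.0, -0.001]
wrist_force: [0.6, -0.2, -2.8]
opening: 49.2
time_s: 17.27
eef_pos: [617.5, -64.7, 188.9]
tcp_rot: [-0.0, 1.0, 0.0, -0.0]
wrist_force: [0.7, 0.3, -3.9]
opening: 49.7
```

```bash
python3 -m jog '[[0,0.15,0,0,0,0],[0,0.3,0.1,0,0,0],[0,0.42,0.2,0,0,0],[0,0.47,0.3,0,0,0],[0,0.47,0.42,0,0,0],[0,0.47,0.53,0,0,0],[0,0.47,0.6,0,0,0],[0,0.47,0.64,0,0,0],[0,0.47,0.65,0,0,0],[0,0.47,0.65,0,0,0],[0,0.47,0.65,0,0,0]]'
```

```text
time_s: 18.65
eef_pos: [618.2, -121.9, 111.8]
tcp_rot: [0.0, 1.0, -0.0, 0.001]
wrist_force: [-0.1, 0.9, -2.3]
opening: 49.6
```

```bash
python3 -m jog '[[0,0,0.01,0,0,0],[0,0,0.02,0,0,0],[0,0,0.03,0,0,0],[0,0,0.04,0,0,0],[0,0,0.04,0,0,0],[0,0,0.04,0,0,0]]'
```

```text
time_s: 19.4
eef_pos: [617.8, -121.9, 106.4]
tcp_rot: [0.0, 1.0, -0.0, 0.0]
wrist_force: [-0.9, -0.3, -3.8]
opening: 49.6
```

```bash
python3 -m jog '[[0,0,0.005,0,0,0],[0,0,0.01,0,0,0],[0,0,0.01,0,0,0],[0,0,0.01,0,0,0]]';python3 -m jog '[[0,0,0.005,0,0,0],[0,0,0.008,0,0,0],[0,0,0.008,0,0,0],[0,0,0.008,0,0,0]]'
```

```text
time_s: 19.9
eef_pos: [617.8, -121.9, 105.2]
tcp_rot: [0.0, 1.0, -0.0, 0.0]
wrist_force: [0.3, -0.3, -2.9]
opening: 49.7
time_s: 20.4
eef_pos: [618.1, -121.9, 105.2]
tcp_rot: [0.0, 1.0, -0.0, 0.0]
wrist_force: [-2.7, 1.5, 4.6]
opening: 49.7
```

Contact at the expected height. Release, rise, go to a viewpoint for the pin bottle and dish.

```bash
python3 -m jog '[[0,0,0,0,0,0],[0,0,0,0,0,0],[0,0,0,0,0,0],[0,0,0,0,0,0]]' 85; python3 -m jog '[[0,0,-0.15,0,0,0],[0,0,-0.4,0,0,0],[0,0,-0.7,0,0,0],[0,0,-1,0,0,0],[0,0,-1,0,0,0]]'
python3 -m jog '[[-0.3,-0.33,-0.2,0,0,0],[-0.6,-0.66,-0.4,0,0,0],[-0.9,-1,-0.6,0,0,0]]'
python3 -m jog '[[-0.3,-0.33,0,0,0,0],[-0.6,-0.66,0,0,0,0],[-0.8,-1,0,0,0,0]]'
python3 -m jog '[[0.0,-0.33,0,0,0,0],[0.0,-0.66,0,0,0,0],[0.0,-1,0,0,0,0],[0.0,-1,0,0,0,0],[0.0,-1,0,0,0,0]]'
python3 - <<'E'
from h import *
import cv2
m=ctrl.camera_model("wrist");print(-np.array(m["R"]).T@m["t"])
im=ctrl.camera("wrist");cv2.imwrite("pics/w4.png",im[:,:,::-1]);import pickle;pickle.dump(m,open("w4.pkl","wb"))
im=ctrl.camera("scene");cv2.imwrite("pics/sc4.png",im[:,:,::-1])
E
```

```text
time_s: 20.9
eef_pos: [617.7, -121.9, 104.0]
tcp_rot: [-0.0, 1.0, -0.0, -0.0]
wrist_force: [0.2, -0.1, -0.7]
opening: 82.4
time_s: 21.52
eef_pos: [620.2, -122.6, 230.4]
tcp_rot: [0.001, 1.0, -0.0, 0.005]
wrist_force: [0.5, 0.5, 0.3]
opening: 85.4
time_s: 21.9
eef_pos: [508.2, -0.9, 296.0]
tcp_rot: [-0.0, 1.0, -0.0, -0.001]
wrist_force: [1.1, 0.3, 0.7]
opening: 85.3
time_s: 22.28
eef_pos: [412.1, 119.1, 295.8]
tcp_rot: [-0.0, 1.0, -0.0, -0.0]
wrist_force: [0.2, 0.3, -0.3]
opening: 85.1
time_s: 22.9
eef_pos: [413.6, 237.7, 295.6]
tcp_rot: [0.0, 1.0, 0.0, -0.0]
wrist_force: [0.3, -0.2, -0.3]
opening: 85.1
[493.54585512 237.13963515 487.71949335]
```

View pics/w4.png

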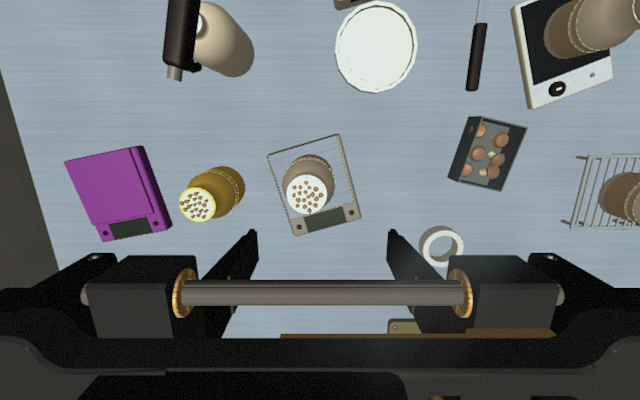

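View pics/sc4.png

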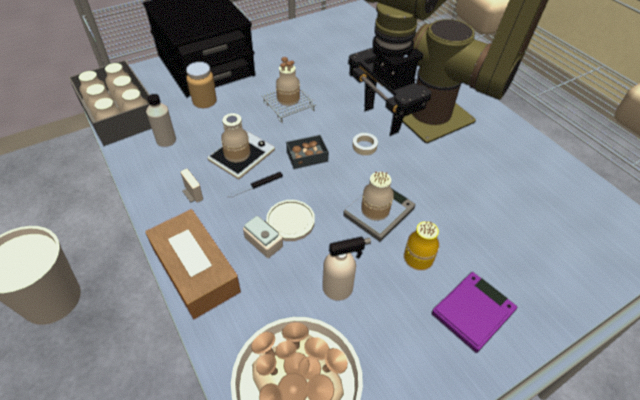

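Run:
```python
import cv2
s=cv2.imread("pics/w4.png"); a=cv2.resize(s[125:245,255:375],None,fx=4,fy=4,interpolation=cv2.INTER_CUBIC)
b=cv2.resize(s[0:120,325:425],None,fx=3,fy=4,interpolation=cv2.INTER_CUBIC)
cv2.imwrite("pics/w4ab.png",cv2.hconcat([a,b]))
```

```text
(no output)
```

View pics/w4ab.png

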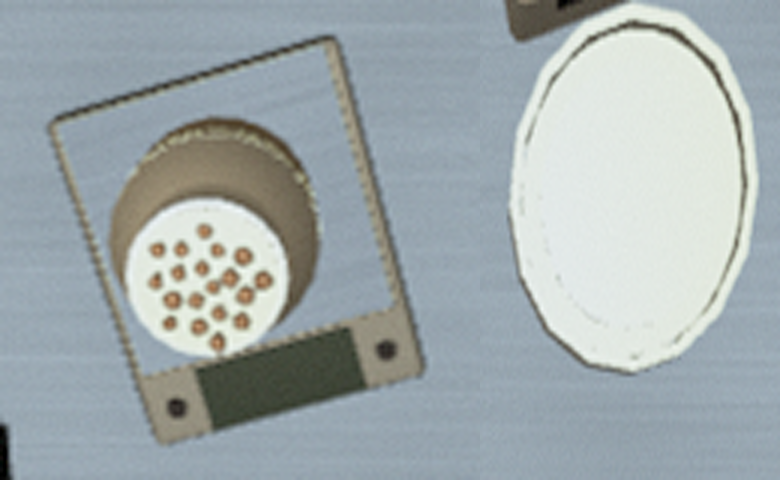

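Run:
```python
from h import *
import pickle,cv2;m=pickle.load(open("w4.pkl","rb"));np.set_printoptions(precision=1,suppress=True)
f=lambda u,v:(255+(u+.5)/4-.5,125+(v+.5)/4-.5)
p=[ray("w",f(*c),38,m) for c in [(60,128),(330,43),(395,305),(143,375)]];print(p,np.mean(p,axis=0),[np.linalg.norm(p[i]-p[i-1]) for i in range(4)])
p=[ray("w",f(*c),35,m) for c in [(50,122),(334,36),(423,373),(163,442)]];print(p,np.mean(p,axis=0),[np.linalg.norm(p[i]-p[i-1]) for i in range(4)])
print("mouth",[ray("w",f(*c),152,m) for c in [(207,276),(124,276),(290,276)]])
s=cv2.imread("pics/w4.png");hsv=cv2.cvtColor(s,cv2.COLOR_BGR2HSV)
def fit(M,name,z,mm):
    k,l,st,c=cv2.connectedComponentsWithStats(M)
    i=1+np.argmax(st[1:,4]);print(st[i])
    h=cv2.findContours((l==i).astype(np.uint8),cv2.RETR_EXTERNAL,cv2.CHAIN_APPROX_NONE)[0][0]
    h=cv2.convexHull(h)
    P=np.array([ray(name,q[0],z,mm)[:2] for q in h]);x=None
    A=np.c_[2*P,np.ones(len(P))];x=np.linalg.lstsq(A,(P**2).sum(1),rcond=None)[0];r=np.linalg.norm(P-x[:2],axis=1);print("dish",x[:2],r.mean(),r.min(),r.max())
M=((hsv[:,:,1]<38)&(hsv[:,:,2]>185)).astype(np.uint8);M[:,:330]=0;M[:,425:]=0;M[100:]=0
M=cv2.morphologyEx(M,cv2.MORPH_CLOSE,np.ones((5,5)))
fit(M,"wrist",16,m)
s=cv2.imread("pics/sc4.png");hsv=cv2.cvtColor(s,cv2.COLOR_BGR2HSV)
print(hsv[220,290],hsv[190,330])
M=((hsv[:,:,1]<60)&(hsv[:,:,2]>170)).astype(np.uint8);M[:,:262]=0;M[:,320:]=0;M[242:]=0;M[:195]=0
fit(M,"scene",16,None)
```

```text
[array([437.5, 320.2,  38. ]), array([470.5, 213.3,  38. ]), array([364.4, 184.6,  38. ]), array([333.5, 290.4,  38. ])] [401.5 252.1  38. ] [np.float64(108.22352940364587), np.float64(111.80695886928505), np.float64(109.95334352237771), np.float64(110.17062959519332)]
[array([439.6, 324.6,  35. ]), array([473. , 211.6,  35. ]), array([333.3, 171.4,  35. ]), array([301.6, 283. ,  35. ])] [386.9 247.7  35. ] [np.float64(144.06488744534806), np.float64(117.80083038062239), np.float64(145.3546977104911), np.float64(116.0560115999976)]
mouth [array([406.4, 256.2, 152. ]), array([406.4, 281.7, 152. ]), array([406.4, 230.6, 152. ])]
[ 334    0   87   93 5983]
dish [597.9 155.2] 62.54872733004333 60.758666281621004 70.00596067037571
[ 35  19 236] [106  43 188]
[ 262  195   58   47 2481]
dish [592.8 153.4] 104.41546617724582 103.08054554657103 105.74571814495177
```

Run:
```python
from h import *
import pickle,cv2;m=pickle.load(open("w4.pkl","rb"));np.set_printoptions(precision=1,suppress=True)
s=cv2.imread("pics/w4.png");hsv=cv2.cvtColor(s,cv2.COLOR_BGR2HSV)
M=((hsv[:,:,1]<38)&(hsv[:,:,2]>185)).astype(np.uint8);M[:,:330]=0;M[:,425:]=0;M[100:]=0
M=cv2.morphologyEx(M,cv2.MORPH_CLOSE,np.ones((5,5)))
h=max(cv2.findContours(M,cv2.RETR_EXTERNAL,cv2.CHAIN_APPROX_NONE)[0],key=cv2.contourArea)
P=np.array([ray("w",q[0],16,m)[:2] for q in h if q[0][1]>8])
for k in range(6):
    A=np.c_[2*P,np.ones(len(P))];x=np.linalg.lstsq(A,(P**2).sum(1),rcond=None)[0];r=np.linalg.norm(P-x[:2],axis=1);print(x[:2],r.mean(),r.min(),r.max(),len(P))
    P=P[abs(r-np.median(r))<2.5]
print([ray("w",c,16,m) for c in [(335,48),(417,48),(376,93),(376,1)]])
```

```text
[597.9 155.3] 61.67414474580906 60.046103979947326 70.1285267701867 211
[597.9 155.7] 61.457461629904536 60.03683948506968 63.21041622096404 202
[597.9 155.7] 61.457461629904536 60.03683948506968 63.21041622096404 202
[597.9 155.7] 61.457461629904536 60.03683948506968 63.21041622096404 202
[597.9 155.7] 61.457461629904536 60.03683948506968 63.21041622096404 202
[597.9 155.7] 61.457461629904536 60.03683948506968 63.21041622096404 202
[array([597.6, 217.3,  16. ]), array([597.7,  93.8,  16. ]), array([534.2, 152.1,  16. ]), array([658.6, 158.9,  16. ])]
```

```bash
python3 -m jog '[[-0.06,-0.154,0.1,0,0,0],[-0.06,-0.154,0.3,0,0,0],[-0.06,-0.154,0.55,0,0,0],[-0.06,-0.154,0.7,0,0,0],[-0.06,-0.154,0.7,0,0,0],[-0.06,-0.154,0.7,0,0,0]]' 95
```

```text
time_s: 23.75
eef_pos: [407.3, 256.7, 213.5]
tcp_rot: [-0.0, 1.0, -0.0, 0.001]
wrist_force: [-0.5, 0.1, 0.3]
opening: 95.2
```

```bash
python3 -m jog '[[-0.005,0,0.2,0,0,0],[-0.005,0,0.4,0,0,0],[-0.005,0,0.58,0,0,0],[-0.005,0,0.7,0,0,0],[-0.005,0,0.76,0,0,0],[-0.005,0,0.76,0,0,0]]'; python3 -m jog '[[0,0,0,0,0,0],[0,0,0,0,0,0],[0,0,0,0,0,0],[0,0,0,0,0,0],[0,0,0,0,0,0],[0,0,0,0,0,0],[0,0,0,0,0,0]]' 30 20
```

```text
time_s: 24.5
eef_pos: [406.2, 256.7, 121.2]
tcp_rot: [-0.0, 1.0, -0.0, 0.0]
wrist_force: [0.1, -0.3, 0.6]
opening: 95.1
time_s: 25.38
eef_pos: [406.0, 256.7, 121.0]
tcp_rot: [-0.0, 1.0, -0.0, 0.0]
wrist_force: [0.3, 0.8, 0.0]
opening: 49.6
```

```bash
python3 -m jog '[[0,0,-0.08,0,0,0],[0,0,-0.25,0,0,0],[0,0,-0.42,0,0,0],[0.05,0.03,-0.5,0,0,0],[0.2,0.1,-0.5,0,0,0],[0.4,0.2,-0.5,0,0,0],[0.6,0.31,-0.5,0,0,0],[0.8,0.42,-0.5,0,0,0]]'
python3 -m jog '[[0.2,0.1,0,0,0,0],[0.4,0.2,0,0,0,0],[0.6,0.32,0,0,0,0],[0.75,0.4,0,0,0,0],[0.8,0.42,0,0,0,0],[0.8,0.42,0,0,0,0],[0.8,0.42,0,0,0,0]]'
python3 - <<'E'
from h import *
import cv2
im=ctrl.camera("scene");cv2.imwrite("pics/sc5.png",im[80:280,180:450,::-1].repeat(2,0).repeat(2,1))
E
```

```text
time_s: 26.38
eef_pos: [503.1, 204.7, 179.3]
tcp_rot: [0.0, 1.0, -0.0, -0.001]
wrist_force: [-0.2, 0.2, -3.3]
opening: 49.6
time_s: 27.25
eef_pos: [597.4, 156.3, 180.9]
tcp_rot: [-0.0, 1.0, 0.0, -0.0]
wrist_force: [-0.8, -0.1, -3.4]
opening: 49.7
```

View pics/sc5.png

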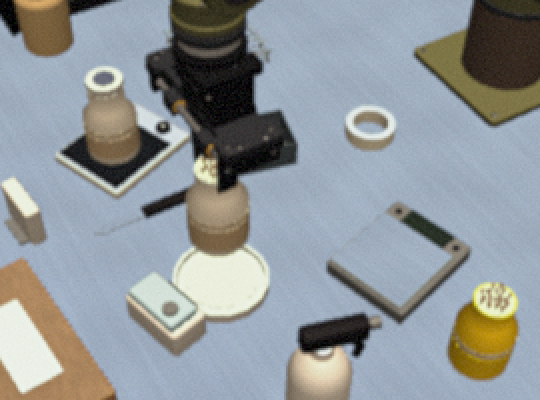

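Bottle held upright above the dish; the scale is empty. Lower it: 88 mm to go (0.73).

```bash
python3 -m jog '[[0.003,0.004,0.1,0,0,0],[0.003,0.004,0.25,0,0,0],[0.003,0.004,0.4,0,0,0],[0.003,0.004,0.52,0,0,0],[0.003,0.004,0.6,0,0,0],[0.003,0.004,0.65,0,0,0],[0.003,0.004,0.68,0,0,0],[0.003,0.004,0.69,0,0,0],[0.003,0.004,0.69,0,0,0],[0.003,0.004,0.69,0,0,0]]'
```

```text
time_s: 28.55
eef_pos: [598.7, 155.4, 98.7]
tcp_rot: [-0.0, 1.0, -0.0, 0.0]
wrist_force: [0.3, 0.3, -3.1]
opening: 49.2
```

```bash
python3 -m jog '[[0,0,0.01,0,0,0],[0,0,0.02,0,0,0],[0,0,0.02,0,0,0],[0,0,0.02,0,0,0]]'
```

```text
time_s: 29.05
eef_pos: [598.4, 155.3, 95.8]
tcp_rot: [0.0, 1.0, -0.0, -0.0]
wrist_force: [0.1, -0.4, -2.6]
opening: 49.3
```

```bash
python3 -m jog '[[0,0,0.01,0,0,0],[0,0,0.018,0,0,0],[0,0,0.018,0,0,0],[0,0,0.018,0,0,0]]'; python3 -m jog '[[0,0,0.005,0,0,0],[0,0,0.01,0,0,0],[0,0,0.01,0,0,0],[0,0,0.01,0,0,0]]'
```

```text
time_s: 29.55
eef_pos: [598.4, 155.3, 93.7]
tcp_rot: [-0.0, 1.0, -0.0, 0.0]
wrist_force: [-1.0, 1.0, -2.7]
opening: 49.2
time_s: 30.05
eef_pos: [598.7, 155.4, 93.1]
tcp_rot: [-0.0, 1.0, -0.0, 0.0]
wrist_force: [-0.8, 0.6, 0.8]
opening: 49.4
```

```bash
python3 -m jog '[[0,0,0,0,0,0],[0,0,0,0,0,0],[0,0,0,0,0,0],[0,0,0,0,0,0]]' 85; python3 -m jog '[[0,0,-0.15,0,0,0],[0,0,-0.4,0,0,0],[0,0,-0.7,0,0,0],[0,0,-1,0,0,0],[0,0,-1,0,0,0]]'
python3 -m jog '[[-0.33,0,-0.2,0,0,0],[-0.66,0,-0.4,0,0,0],[-1,0,-0.7,0,0,0]]'
python3 -m jog '[[-0.33,0,0,0,0,0],[-0.66,0,0,0,0,0],[-1,0,0,0,0,0],[-1,0,0,0,0,0],[-1,0,0,0,0,0]]'
python3 - <<'E'
from h import *
import cv2
m=ctrl.camera_model("wrist");print(-np.array(m["R"]).T@m["t"])
im=ctrl.camera("wrist");cv2.imwrite("pics/w5.png",im[:,:,::-1]);import pickle;pickle.dump(m,open("w5.pkl","wb"))
im=np.ascontiguousarray(im[:,:,::-1])
cv2.imwrite("pics/w5a.png",cv2.resize(im[20:270,180:400],None,fx=2.4,fy=2.4,interpolation=cv2.INTER_CUBIC))
E
```

```text
time_s: 30.55
eef_pos: [598.4, 155.3, 92.4]
tcp_rot: [-0.0, 1.0, -0.0, 0.0]
wrist_force: [0.4, -0.2, -0.1]
opening: 82.2
time_s: 31.18
eef_pos: [601.0, 155.8, 218.5]
tcp_rot: [-0.001, 1.0, -0.0, 0.005]
wrist_force: [-0.0, 0.7, 0.0]
opening: 85.3
time_s: 31.55
eef_pos: [476.2, 155.1, 295.1]
tcp_rot: [0.0, 1.0, -0.0, -0.002]
wrist_force: [1.4, -0.6, 0.2]
opening: 84.8
time_s: 32.17
eef_pos: [358.6, 155.3, 296.2]
tcp_rot: [0.0, 1.0, -0.0, 0.0]
wrist_force: [0.6, -0.3, -0.3]
opening: 85.0
[438.34215425 154.57720977 488.35911779]
```

View pics/w5.png

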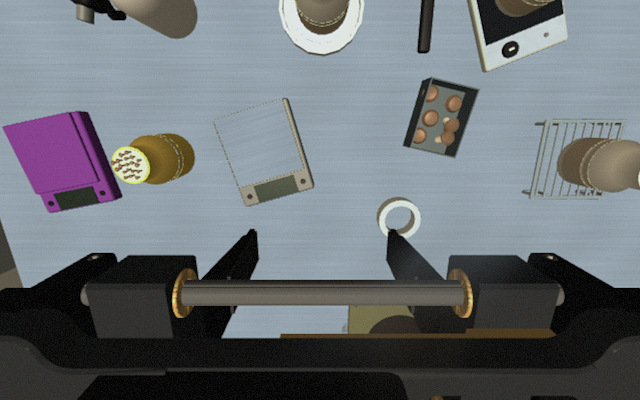

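View pics/w5a.png

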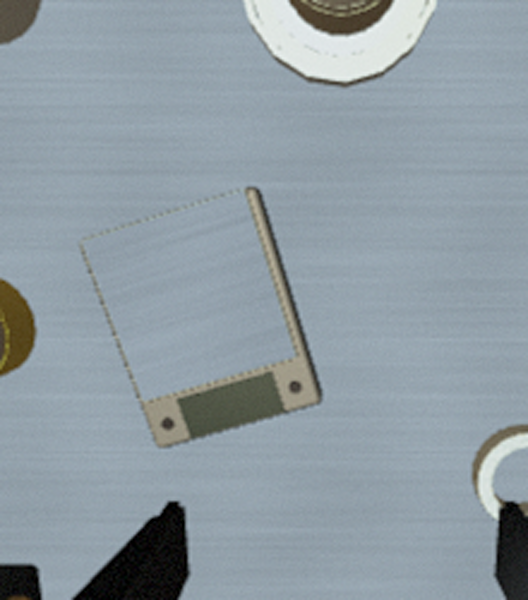

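Run:
```python
from h import *
import pickle;m=pickle.load(open("w5.pkl","rb"));np.set_printoptions(precision=1,suppress=True)
f=lambda u,v:(180+(u+.5)/2.4-.5,20+(v+.5)/2.4-.5)
p=[ray("w",f(*c),38,m) for c in [(80,241),(248,189),(298,358),(143,403)]];print(p,np.mean(p,axis=0),[np.linalg.norm(p[i]-p[i-1]) for i in range(4)])
```

```text
[array([438.5, 322.2,  38. ]), array([469.9, 213.4,  38. ]), array([363.1, 183.9,  38. ]), array([332.1, 290.5,  38. ])] [400.9 252.5  38. ] [np.float64(111.0532371398947), np.float64(113.23388926593871), np.float64(110.75841527208344), np.float64(111.08030773747058)]
```

```bash
python3 -m jog '[[0.03,0.33,0,0,0,0],[0.06,0.66,0,0,0,0],[0.1,1,0,0,0,0]]' 95
python3 -m jog '[[0,0.33,0,0,0,0],[0,0.66,0,0,0,0],[0.05,1,0,0,0,0]]'
python3 -m jog '[[0,0.33,0,0,0,0],[0,0.66,0,0,0,0],[0,0.9,0,0,0,0],[0,1,0,0,0,0],[0,1,0,0,0,0],[0,1,0,0,0,0]]'
```

```text
time_s: 32.6
eef_pos: [371.0, 34.0, 296.1]
tcp_rot: [-0.0, 1.0, -0.0, -0.001]
wrist_force: [1.2, -0.2, -0.2]
opening: 94.9
time_s: 32.98
eef_pos: [376.7, -86.5, 296.2]
tcp_rot: [-0.0, 1.0, -0.001, -0.0]
wrist_force: [1.4, 1.2, -0.1]
opening: 95.0
time_s: 33.72
eef_pos: [376.5, -204.0, 296.3]
tcp_rot: [-0.0, 1.0, 0.0, -0.0]
wrist_force: [0.5, -0.2, -0.7]
opening: 95.2
```

```bash
python3 -m jog '[[0.01,0.2,0,0,0,0],[0.01,0.4,0,0,0,0],[0.01,0.475,0.1,0,0,0],[0.01,0.475,0.35,0,0,0],[0.01,0.475,0.6,0,0,0],[0.01,0.475,0.6,0,0,0],[0.01,0.475,0.6,0,0,0]]'
python3 - <<'E'
from h import *
import cv2
im=ctrl.camera("wrist");cv2.imwrite("pics/w6.png",im[:,:,::-1])
E
```

```text
time_s: 34.6
eef_pos: [377.9, -261.3, 225.4]
tcp_rot: [0.0, 1.0, 0.0, 0.001]
wrist_force: [-0.1, 0.2, 0.6]
opening: 95.1
```

View pics/w6.png

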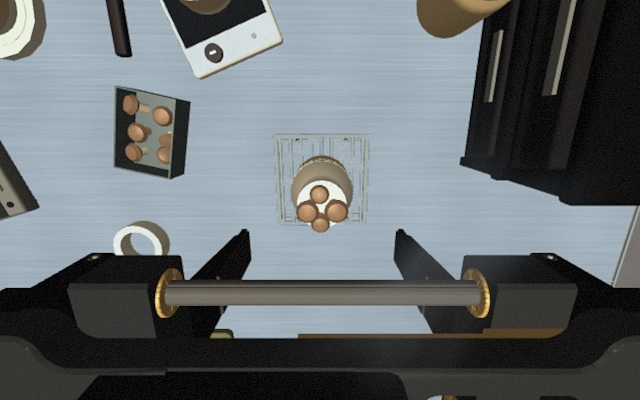

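Mushrooms centred between the fingers (column ≈321). Descend 112 mm and grip.

```bash
python3 -m jog '[[0,0,0.2,0,0,0],[0,0,0.4,0,0,0],[0,0,0.6,0,0,0],[0,0,0.8,0,0,0],[0,0,0.9,0,0,0],[0,0,0.93,0,0,0],[0,0,0.93,0,0,0]]'; python3 -m jog '[[0,0,0,0,0,0],[0,0,0,0,0,0],[0,0,0,0,0,0],[0,0,0,0,0,0],[0,0,0,0,0,0],[0,0,0,0,0,0],[0,0,0,0,0,0]]' 30 20
```

```text
time_s: 35.52
eef_pos: [378.0, -262.0, 113.8]
tcp_rot: [0.0, 1.0, -0.0, 0.001]
wrist_force: [0.8, -0.4, 0.3]
opening: 95.1
time_s: 36.4
eef_pos: [377.5, -261.4, 112.8]
tcp_rot: [-0.0, 1.0, -0.0, -0.0]
wrist_force: [-0.0, 0.8, 1.0]
opening: 49.5
```

```bash
python3 -m jog '[[0,0,-0.08,0,0,0],[0,0,-0.25,0,0,0],[0,0,-0.45,0,0,0],[0,0,-0.65,0,0,0],[0,-0.06,-0.75,0,0,0],[0,-0.2,-0.85,0,0,0],[0,-0.4,-0.85,0,0,0],[0,-0.65,-0.85,0,0,0],[0,-0.9,-0.85,0,0,0]]'
python3 -m jog '[[0,-0.25,0,0,0,0],[0,-0.5,0,0,0,0],[0,-0.75,0,0,0,0],[0,-1,0,0,0,0]]'
python3 -m jog '[[0.02,-0.25,0,0,0,0],[0.04,-0.5,0,0,0,0],[0.07,-0.75,0,0,0,0],[0.1,-1,0,0,0,0]]'
python3 -m jog '[[0.02,-0.25,0,0,0,0],[0.04,-0.5,0,0,0,0],[0.07,-0.72,0,0,0,0],[0.1,-0.9,0,0,0,0],[0.1,-1,0,0,0,0],[0.1,-1,0,0,0,0],[0.1,-1,0,0,0,0]]'
```

```text
time_s: 37.52
eef_pos: [376.8, -151.6, 214.1]
tcp_rot: [-0.001, 1.0, 0.0, -0.001]
wrist_force: [0.7, 0.1, -3.2]
opening: 49.6
time_s: 38.02
eef_pos: [376.5, -31.7, 214.1]
tcp_rot: [-0.0, 1.0, 0.0, -0.001]
wrist_force: [0.7, 0.8, -3.5]
opening: 49.5
time_s: 38.52
eef_pos: [388.4, 88.1, 214.2]
tcp_rot: [-0.0, 1.0, 0.0, -0.001]
wrist_force: [0.9, -0.8, -2.6]
opening: 49.5
time_s: 39.4
eef_pos: [401.2, 205.9, 214.7]
tcp_rot: [0.0, 1.0, -0.0, -0.0]
wrist_force: [0.2, 0.1, -2.9]
opening: 49.3
```

```bash
python3 -m jog '[[0,-0.15,0,0,0,0],[0,-0.3,0.08,0,0,0],[0,-0.385,0.2,0,0,0],[0,-0.387,0.33,0,0,0],[0,-0.387,0.46,0,0,0],[0,-0.387,0.58,0,0,0],[0,-0.387,0.66,0,0,0],[0,-0.387,0.71,0,0,0],[0,-0.387,0.74,0,0,0],[0,-0.387,0.74,0,0,0],[0,-0.387,0.74,0,0,0]]'
```

```text
time_s: 40.78
eef_pos: [402.0, 253.0, 126.6]
tcp_rot: [-0.0, 1.0, -0.0, 0.0]
wrist_force: [0.0, 0.3, -3.0]
opening: 49.4
```

```bash
python3 -m jog '[[0,0,0.01,0,0,0],[0,0,0.015,0,0,0],[0,0,0.015,0,0,0],[0,0,0.015,0,0,0]]'
```

```text
time_s: 41.28
eef_pos: [401.6, 252.8, 124.2]
tcp_rot: [0.0, 1.0, -0.0, -0.0]
wrist_force: [-0.1, -0.6, -4.0]
opening: 49.4
```

```bash
python3 -m jog '[[0,0,0.01,0,0,0],[0,0,0.022,0,0,0],[0,0,0.022,0,0,0],[0,0,0.022,0,0,0]]'; python3 -m jog '[[0,0,0.005,0,0,0],[0,0,0.01,0,0,0],[0,0,0.01,0,0,0],[0,0,0.01,0,0,0]]'
```

```text
time_s: 41.78
eef_pos: [401.6, 252.8, 121.6]
tcp_rot: [-0.0, 1.0, -0.0, -0.0]
wrist_force: [-0.1, 0.4, -2.9]
opening: 49.6
time_s: 42.28
eef_pos: [401.9, 252.9, 120.8]
tcp_rot: [-0.0, 1.0, -0.0, 0.0]
wrist_force: [-0.8, -0.9, 0.3]
opening: 49.3
```

Weight is taken by the scale. Release, rise, and back off for a check.

```bash
python3 -m jog '[[0,0,0,0,0,0],[0,0,0,0,0,0],[0,0,0,0,0,0],[0,0,0,0,0,0]]' 85; python3 -m jog '[[0,0,-0.15,0,0,0],[0,0,-0.4,0,0,0],[0,0,-0.7,0,0,0],[0,0,-1,0,0,0],[0,0,-1,0,0,0]]'
python3 -m jog '[[0,0.33,-0.2,0,0,0],[0,0.66,-0.4,0,0,0],[0,1,-0.6,0,0,0]]'
python3 -m jog '[[0,0.33,0,0,0,0],[0,0.66,0,0,0,0],[0,1,0,0,0,0],[0,1,0,0,0,0],[0,1,0,0,0,0]]'
python3 - <<'E'
from h import *
import cv2,pickle
m=ctrl.camera_model("wrist");pickle.dump(m,open("w7.pkl","wb"))
for n in("wrist","scene","side"):
    im=ctrl.camera(n);cv2.imwrite(f"pics/{n}7.png",im[:,:,::-1])
E
```

```text
time_s: 42.78
eef_pos: [401.6, 252.8, 120.4]
tcp_rot: [-0.0, 1.0, -0.0, 0.0]
wrist_force: [0.2, 0.4, -0.7]
opening: 82.3
time_s: 43.4
eef_pos: [403.7, 253.8, 245.7]
tcp_rot: [-0.002, 1.0, -0.0, 0.004]
wrist_force: [0.1, 0.4, 0.8]
opening: 85.2
time_s: 43.78
eef_pos: [400.9, 131.7, 312.4]
tcp_rot: [0.0, 1.0, 0.0, -0.001]
wrist_force: [0.2, 0.1, 0.6]
opening: 85.3
time_s: 44.4
eef_pos: [401.3, 13.1, 311.9]
tcp_rot: [-0.0, 1.0, -0.0, -0.0]
wrist_force: [0.1, 0.5, -0.3]
opening: 84.9
```

View pics/wrist7.png

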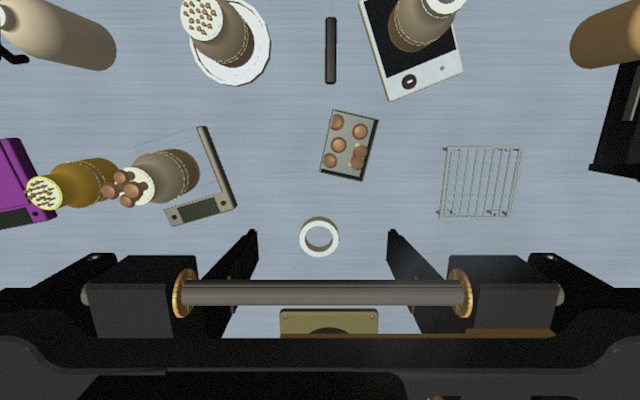

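View pics/scene7.png

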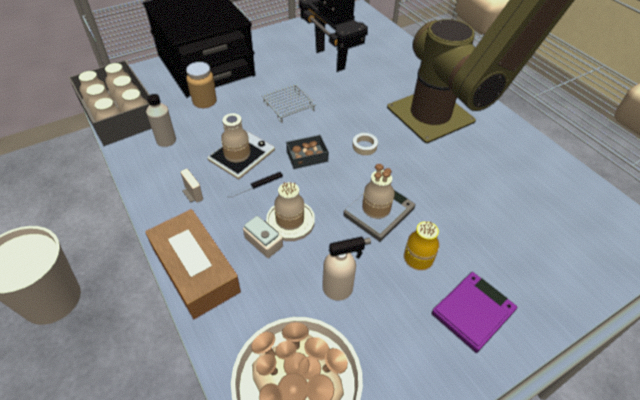

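View pics/side7.png

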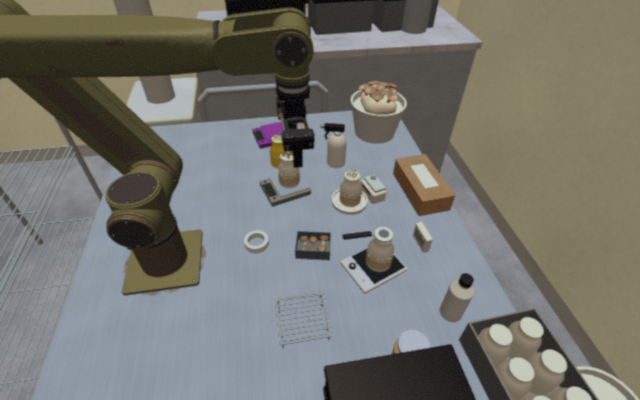

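Run:
```python
from h import *
import cv2,pickle
mw=pickle.load(open("w7.pkl","rb"))
T={"grown":(401,252.3,38,114),"pin":(597.9,155.7,10,114),"cap":(618,-121.3,22,127)}
tiles=[]
for n in("scene","side"):
    im=cv2.imread(f"pics/{n}7.png");row=[]
    for k,(x,y,z,h) in T.items():
        big=cv2.resize(im,None,fx=4,fy=4,interpolation=cv2.INTER_CUBIC)
        for zz,r in((z+h,25),(z,37)):
            pts=np.array([proj(n,(x+r*np.cos(a),y+r*np.sin(a),zz))*4+1.5 for a in np.linspace(0,6.28,40)]).astype(np.int32)
            cv2.polylines(big,[pts],True,(0,0,255),1)
        c=(proj(n,(x,y,z+60))*4).astype(int);row.append(big[c[1]-130:c[1]+130,c[0]-130:c[0]+130])
    tiles.append(cv2.hconcat(row))
cv2.imwrite("pics/chk7.png",cv2.vconcat(tiles))
```

```text
(no output)
```

View pics/chk7.png

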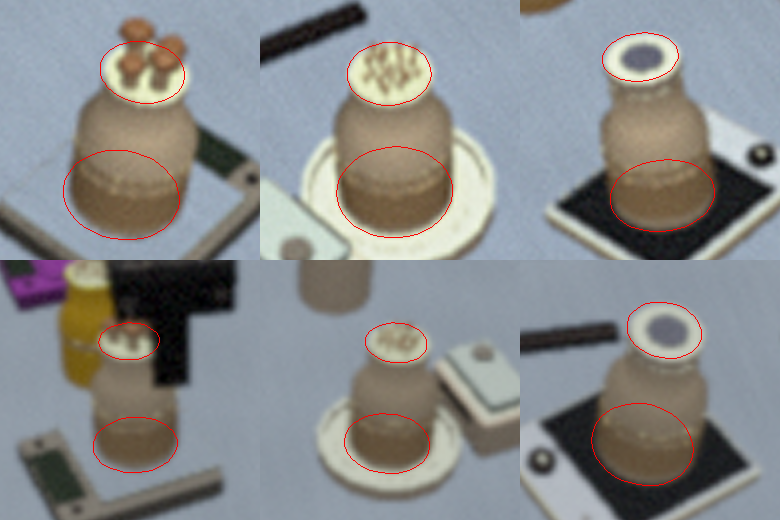

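Run:
```python
from cell import ctrl
print(ctrl.hand_in())
```

```text
the job is handed in; nothing more can be done
None
```

All three bottles are at their stations and I handed the job in at about 44.5 s, well inside the 136 s limit.

**What I did:** I parked the full-grown bottle on the wire stand. Then I put the capped bottle on the warming plate, the pin bottle in the fogger's dish and the full-grown bottle on the scale. I lowered each one slowly until the wrist force showed the station carrying its weight, then opened the fingers and backed off.

**Last checks:**
- **Position:** I drew the expected outlines at the measured station centres on the final scene and side pictures. All three bottles stand upright within about 2–4 mm of centre. The full-grown bottle is the furthest off in the scene view, by 2–4 mm, while the side view puts it on centre; calibration is good to about 2 mm.
- **Forces:** wrist readings after each move never went above about 6 N.
- **Other objects:** the punnet, the spray bottle, the yellow bottle and the purple scale look unmoved. I judged that by eye and did not measure it.

**Disagreement:** before parking, the cameras differed by up to about 14 mm in y on the wire stand's centre. I parked at about y = −261 mm; the bottle stood upright there and I picked it up again without trouble.

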